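# Find and mark the balance point of a utensil rail

### The job

The wooden utensil rail, soon to hang from a single hook, lies off balance on the brass knife-edge saddle of the balancing stand. Slide it gently along over the knife edge until, let go, it balances practically level with both ends clear of the black rests; then press the red button so that the marker tip above the knife edge marks the rail there, and leave the rail balancing. Do not mark it while it is out of balance, do not bear hard on the saddle, and leave the crockery alone.

Things in the scene. Friction and masses are not known exactly. Their poses are not given: they have to be found in the camera images.
- stand: Fixed stand. Plywood base 100 x 330 x 12 mm; origin under its centre, z up; the rail lies and slides along its y, the knife edge runs along its x. Clear cheeks (inner faces x = +-12.5, outer +-20.5, 50 mm long in y, 78 mm high) keep the rail in line; a bridge over them, 24 mm wide in y, underside 84, top 98 mm high, keeps it from being lifted out. The stand carries edge, rests and button
- edge: Brass saddle, 24 (x) x 16 mm (y), top 56 mm above the worktop, rocking about x on the steel knife edge under it (line y = 0, 50 mm up; origin there). A weak damped spring levels it: the rail on it comes to rest in 1 s, tilted about 0.014 rad per mm of its centre of mass beside the knife edge, until it meets a rest. Not to be loaded over 15 N (the rail alone: about 4 N)
- rests: Two black end rests of the stand, same origin and axes: posts 12 mm (x) by 10 mm (y) at y = +130 and -130 mm, tops 44 mm above the worktop, 12 mm lower than the saddle, so that an unbalanced rail leans on one of them, tilted about 0.09 rad. Narrower than the rail: fingers astride the rail pass beside them
- edge_mid (a point): point over the knife edge, at the middle of the saddle's top, 56 mm above the worktop
- rail: Loose dark wooden rail, 22 (x) x 420 (y) x 16 mm (z), orange cap on its +y end, steel-coloured on -y; origin at the centre of its underside. 0.44 kg, half of it a steel core clamped unseen inside: the centre of mass lies up to 45 mm from the middle, either way. It starts too far to the stand's +y, that end low on its rest, and has to slide 5 to 100 mm towards the stand's -y
- plunger (a joint): travel of the red button, m: 0 is up, grows as it is pressed down, stop at 0.008. It springs back by itself
- button_top (a point): centre of the top face of the red round button (28 mm across) on the bridge over the knife edge, 117 mm above the worktop when up. About 2 N starts it, about 7 N holds it fully down
- tip: black marker tip, 5 mm across, on its own spring under the red button (origin at its lower end, 4 mm above a level rail, straight over the knife edge). It reaches the rail after 4 mm of button travel and presses on it with about 3 N when the button is fully down
- mug: blue mug, 80 mm across, 95 mm high, origin under its centre; leave alone
- jar: amber jar with orange lid, 66 mm across, 110 mm high, origin under its centre; leave alone
- bowl: white bowl, 130 mm across, 55 mm high, origin under its centre; leave alone

How it is judged:
By the outcome, as a careful person would: the job done as asked, in the order asked, and still so for the second after the job is handed in, with the robot touching nothing.
It also fails if it takes over 61 s, if anything falls off the work surface, if the arm or the gripper's body presses on something with over 40 N, if the wrist force passes 120 N, or if a joint passes its speed limit or range.

### The arm

A 7-joint arm with a two-finger parallel gripper is mounted at the origin on the work surface. World frame = base frame: x ahead of the robot, y to its left, z up, the work surface at z = 0. Lengths are in m, angles in rad, forces in N, time in s.
With the tool pointing down it reaches from about 0.4 to 0.85 m from the base axis. Payload 10.4 kg.
Tool frame: the origin (TCP) lies midway between the tips of the shut fingers; the grasp point (between the pads) lies 19 mm behind it; x points along the fingers, y is the direction in which the jaws open and shut, and the axes are right-handed (so a half turn about x gives the same grasp; the last joint's range is limited). The gripper opens to 87 mm and grips with 3 to 60 N. Pads are 19 mm wide; open, the fingers measure 117 mm over their backs; the gripper's body (75 mm by 190 mm) begins 51 mm behind the grasp point.
Start: joints at [1.122, 0.332, -0.065, 1.46, 0.022, 1.35, -0.088], TCP at [0.258, -0.569, 0.223] pointing down, gripper open.
Joint ranges: [-2.6, 2.6], [-0.5, 2.12], [-1.47, 1.34], [0.16, 2.42], [-1.27, 4.41], [0.06, 2.06], [-2.6, 2.6]. Speed limits (rad/s): [2.22, 2.22, 2.79, 2.79, 3.14, 3.14, 3.14].

### API

Orientations are given as a unit quaternion [x, y, z, w].
In Python, from bench import r gives the robot as it stands.
- The arm moves only by the shell command python3 -m jog 'ROWS' [OPENING] [FORCE]. ROWS is JSON, a list of rows, each an object with "slide": the shift along the tool's x, y, z in cm, a list of three; "roll": the turn about the tool's x in degrees. A call has 1 to 5 rows; each row is the pose to reach, as a shift and turn from the pose measured when the call began, along the tool's axes at that moment; what a row does not reach only later rows make up. A row lasts 1/12 s, in which the tool goes at most 41.7 mm and 7.16 degrees, less where a joint would pass 70% of its speed; a pose out of reach is approached as far as the arm can. A call with a gripper value outside its range is refused whole. OPENING is the closure, from 0 (fully open) to 1 (shut), set as the call begins (- or left out, the last holds). The fingers move at their own pace and stop on an object; FORCE is the grip in N (left out, the last holds). Time passes only in rows, so rows that repeat a pose let the fingers close. It gives the time, the measured TCP pose, the force and the opening at its end, in the units of the state.
- r.read_state(): the state, without advancing time (a new reading comes with each control period).
- r.camera(name): name is "side" or "top" or "wrist"; returns the picture (384x512x3 uint8, red, green, blue); there is no depth.
- r.camera_info(name): a dict with "intrinsics" (3x3 intrinsics, pixels), "R" (3x3) and "t" (3): a world point X has camera coordinates R X + t; the wrist camera has in their place "hand_eye" (4x4, takes a point from camera to tool coordinates, whose origin is the TCP and whose axes are the tool frame's). Camera axes: x right, y down, z forward; pixel columns grow to the right and rows downward; lengths in m; the calibration is good to about 2 mm. A picture is of the moment at which its call begins: read the wrist's pose just before it. camera_info takes no time and is no camera call.
- r.close_job(): hands the job in, once; it reports no verdict.
The state is a dict: "time": time; "joint_positions": joint angles; "joint_vel": joint speeds; "joint_torque": joint torques, N m; "ee_pos": TCP position; "eef_rot": TCP orientation; "ft_force": force on the tool from outside, world axes, zero at the start; "torque": the same for the moment, N m; "width": finger opening in m.
Only numpy, scipy, OpenCV 4.12 (cv2) and the standard library are available. Lean on these libraries where they do the work, as an engineer would, in place of code of your own. Each camera call takes 0.05 s, during which the arm holds its last target.

## Working session

There is one attempt and no reset: what is moved stays moved. The work goes in short steps, Python scripts to look and compute and a shell command to move; the robot and the scene stay as the last step left them, time stands still between calls to the robot, and variables do not carry over. Pictures are saved under pics/ and viewed, and the job is handed in when it is done.

```bash
ls; mkdir -p pics; python3 - <<'E'
from bench import r
import cv2
s=r.read_state();print(s)
for n in("side","top","wrist"):
    cv2.imwrite(f"pics/{n}0.png",r.camera(n)[:,:,::-1]);print(n,r.camera_info(n))
E
```

```text
pics
{'time': 0.0, 'joint_positions': array([ 1.12240719,  0.33287679, -0.06469784,  1.46093557,  0.02157109,
        1.34986212, -0.08850801]), 'joint_vel': array([ 2.65829532e-04,  9.38690470e-04,  4.23368997e-05,  3.19864907e-04,
       -7.92853328e-04,  5.00762675e-04, -4.91040085e-05]), 'joint_torque': array([ 3.56742803e-04, -6.23254180e+01,  2.49537081e-02, -3.89900243e+01,
       -6.12495071e-02,  3.96339130e-02,  1.90269106e-04]), 'ee_pos': array([ 0.25799896, -0.56885387,  0.22175358]), 'eef_rot': array([-0.69102642, -0.14988292,  0.69125803, -0.14892927]), 'ft_force': array([-0.2339758 , -0.42449493,  0.04336038]), 'torque': array([ 0.02013019,  0.00184237, -0.0634278 ]), 'width': 0.08686259718447449}
side {'intrinsics': array([[409.02959667,   0.        , 255.96084916],
       [  0.        , 409.02959667, 193.12707082],
       [  0.        ,   0.        ,   1.        ]]), 'R': array([[-0.70565463, -0.70853961,  0.00481366],
       [-0.52648015,  0.5197656 , -0.67280188],
       [ 0.47420481, -0.47730006, -0.73980704]]), 't': array([0.32802518, 0.45731973, 0.69523571])}
to
[... 205 characters left out ...]
6259, -0.00625821],
       [-0.98099289, -0.0046435 , -0.19398809],
       [ 0.19395178,  0.00729753, -0.98098392]]), 't': array([-0.13298797,  0.62975423,  1.04242136])}
wrist {'intrinsics': array([[320.9577755 ,   0.        , 248.26267324],
       [  0.        , 320.9577755 , 193.25575894],
       [  0.        ,   0.        ,   1.        ]]), 'hand_eye': array([[-1.47827819e-04, -2.99675807e-01,  9.54041084e-01,
        -1.61286364e-01],
       [ 9.99999738e-01, -7.19797766e-04, -7.11480843e-05,
        -5.57261728e-04],
       [ 7.08038000e-04,  9.54040823e-01,  2.99675835e-01,
        -8.23952210e-02],
       [ 0.00000000e+00,  0.00000000e+00,  0.00000000e+00,
         1.00000000e+00]])}
```

View pics/side0.png

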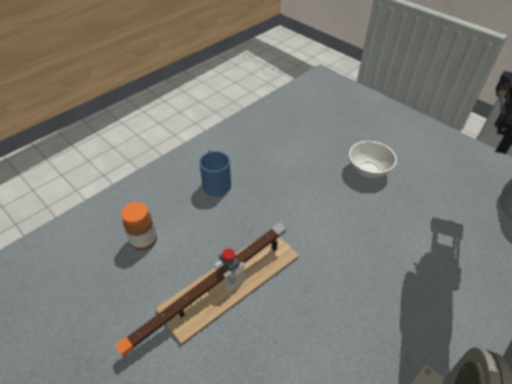

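View pics/top0.png

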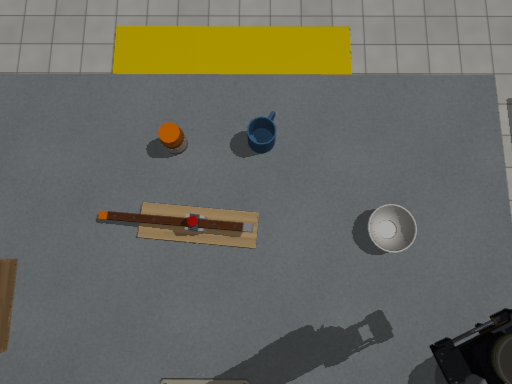

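View pics/wrist0.png

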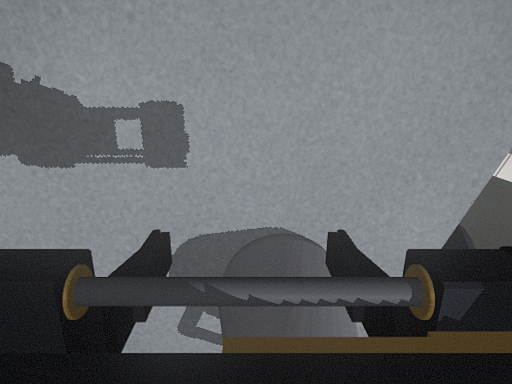

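The side view shows the rail with its orange end low at (124,347) and its steel end at (280,230). In the top view it runs from (103,215) to about (252,228), with the red button at (193,222). I'll zoom in to measure.

```bash
python3 - <<'E'
import cv2
a=cv2.imread("pics/top0.png")[190:260,90:270];cv2.imwrite("pics/topz.png",cv2.resize(a,None,fx=4.4,fy=4.4,interpolation=cv2.INTER_CUBIC))
a=cv2.imread("pics/side0.png")[215:360,110:310];cv2.imwrite("pics/sidez.png",cv2.resize(a,None,fx=4,fy=4,interpolation=cv2.INTER_CUBIC))
E
```

```text
(no output)
```

View pics/topz.png

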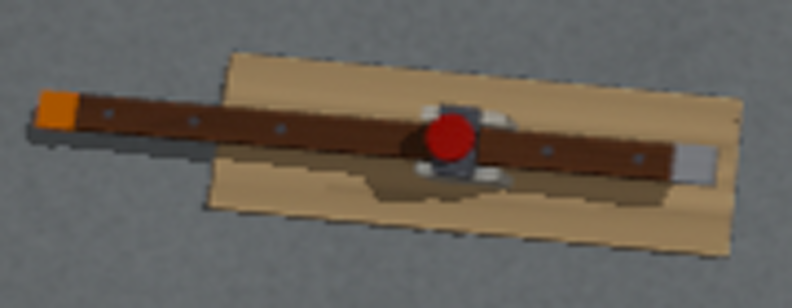

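View pics/sidez.png

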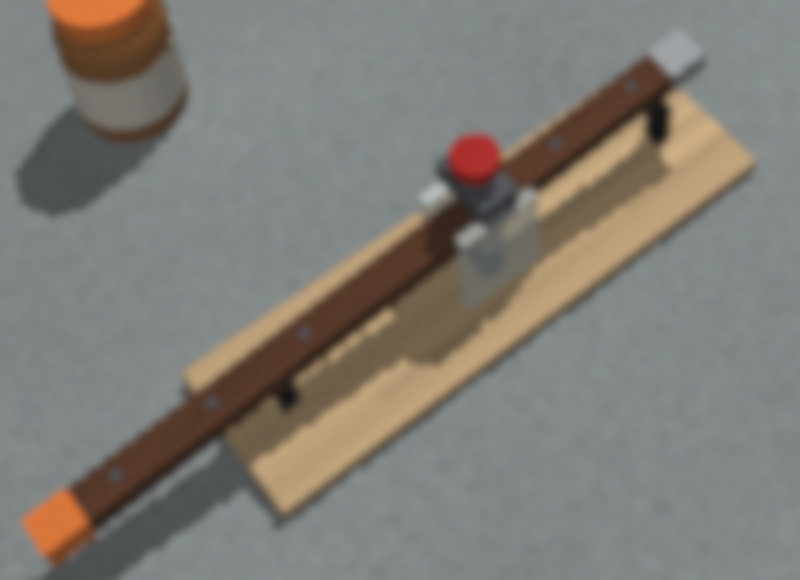

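```bash
cat > h.py <<'E'
import numpy as np
from bench import r
from scipy.optimize import least_squares
from scipy.spatial.transform import Rotation as Ro
def proj(n,X):
    c=r.camera_info(n);p=c["R"]@np.array(X)+c["t"];p=c["intrinsics"]@p;return p[:2]/p[2]
def W(q,P):
    x,y,a=q;return np.array([x+np.cos(a)*P[0]-np.sin(a)*P[1],y+np.sin(a)*P[0]+np.cos(a)*P[1],P[2]])
def zt(u,v):return np.array([(u+.5)/4.4-.5+90,(v+.5)/4.4-.5+190])
def zs(u,v):return np.array([(u+.5)/4-.5+110,(v+.5)/4-.5+215])
def railpt(s,th,sgn): # sgn +1 orange end; s rail centre in stand y; th tilt + = +y end low, pivot at z .05
    y=s+sgn*.21; z=.022  # above knife line (top face)
    return np.array([0, y*np.cos(th)+z*np.sin(th), .05-y*np.sin(th)+z*np.cos(th)])
E
python3 - <<'E'
from h import *
obs=[("top",(.05,.165,.012),zt(232,52)),("top",(.05,-.165,.012),zt(743,99)),("top",(-.05,-.165,.012),zt(728,257)),("top",(-.05,.165,.012),zt(208,207)),
("side",(-.05,.165,.012),zs(283,516)),("side",(-.05,-.165,.012),zs(755,163)),("side",(.05,.165,.012),zs(185,372)),
("top",(0,0,.117),zt(450,137)),("side",(0,0,.117),zs(474,154))]
ro=[("top",1,zt(38,110)),("top",-1,zt(717,164)),("side",1,zs(37,537)),("side",-1,zs(692,40))]
def f(p):
    return np.concatenate([proj(n,W(p[:3],P))-o for n,P,o in obs]+[proj(n,W(p[:3],railpt(p[3],p[4],g)))-o for n,g,o in ro])
R=least_squares(f,[.55,.1,0,.05,.09]);print(R.x);print(R.fun.reshape(-1,2).round(2))
np.save("q.npy",R.x)
s=r.read_state();print(Ro.from_quat(s["eef_rot"]).as_matrix().round(3))
E
```

```text
[ 0.51503207  0.03009681 -0.08400141  0.05417626  0.08569286]
[[-0.68  0.06]
 [-0.14 -0.23]
 [ 0.06 -0.08]
 [-0.41  0.46]
 [ 0.26 -0.45]
 [ 0.84 -1.06]
 [-1.06 -0.01]
 [-0.19  0.03]
 [ 0.44  0.04]
 [ 0.35 -0.14]
 [-0.35  0.35]
 [-0.14 -0.08]
 [ 0.22  0.11]]
[[-0.     0.413 -0.911]
 [ 0.001 -0.911 -0.413]
 [-1.    -0.001  0.   ]]
```

```bash
cat >> h.py <<'E'
q0=np.load("q.npy") if __import__("os").path.exists("q.npy") else None
def to(sx,sy,z,yaxis=1):
    "tool-frame cm shift and roll to stand point (m), tool y along +-stand x"
    s=r.read_state();M=Ro.from_quat(s["eef_rot"]).as_matrix();T=W(q0[:3],(sx,sy,z))
    d=M.T@(T-s["ee_pos"])*100
    a=q0[2]; yd=yaxis*np.array([np.cos(a),np.sin(a),0]); l=M.T@yd
    p=s["ee_pos"]-W(q0[:3],(0,0,0)); st=[np.cos(a)*p[0]+np.sin(a)*p[1],-np.sin(a)*p[0]+np.cos(a)*p[1],s["ee_pos"][2]]
    tx=M.T@np.array([0,0,-1]);
    print("slide",d.round(2),"roll",np.degrees(np.arctan2(l[2],l[1])).round(2),"| stand mm",(np.array(st)*1e3).round(1),"t",round(s["time"],2),"F",s["ft_force"].round(2),"tilt",tx.round(4),"w",round(s["width"],4))
E
python3 -c "
from h import *
to(0,.32,.223)"
```

```text
slide [-3.000e-02 -7.187e+01 -6.376e+01] roll -60.79 | stand mm [-205.8 -618.5  222. ] t 0.15 F [-0.22 -0.78  0.53] tilt [ 1.     0.001 -0.   ] w 0.0868
```

```bash
python3 -m jog '[{"slide":[-3,-15,-13.3],"roll":-12},{"slide":[-3,-15,-13.3],"roll":-24},{"slide":[-3,-15,-13.3],"roll":-32},{"slide":[-3,-15,-13.3],"roll":-32},{"slide":[-3,-15,-13.3],"roll":-32}]' 1 20; python3 -c "
from h import *
to(0,.32,.223)"
```

```text
time: 0.57
ee_pos: [0.3178, -0.3748, 0.2523]
eef_rot: [-0.622, -0.337, 0.622, -0.336]
ft_force: [1.2, 0.3, 1.8]
width: 0.0614
slide [  2.98 -20.78 -72.86] roll -28.32 | stand mm [-162.6 -420.   252.3] t 0.57 F [1.21 0.27 1.77] tilt [1.0e+00 1.1e-03 4.0e-04] w 0.0614
```

```bash
python3 -m jog '[{"slide":[0,-5.5,-19.4],"roll":-7},{"slide":[0,-5.5,-19.4],"roll":-14},{"slide":[0,-5.5,-19.4],"roll":-21},{"slide":[0,-5.5,-19.4],"roll":-28.3},{"slide":[0,-5.5,-19.4],"roll":-28.3}]'; python3 -c "
from h import *
to(0,.32,.223)"
```

```text
time: 0.98
ee_pos: [0.3779, -0.1797, 0.2524]
eef_rot: [-0.518, -0.481, 0.519, -0.481]
ft_force: [1.0, -0.6, 0.3]
width: 0.0282
slide [  2.95  12.38 -53.95] roll 0.51 | stand mm [-119.  -220.6  252.4] t 0.98 F [ 1.   -0.58  0.3 ] tilt [1.e+00 8.e-04 4.e-04] w 0.0282
```

```bash
python3 -m jog '[{"slide":[0,4.5,-20],"roll":0.5},{"slide":[0,4.5,-20],"roll":0.5},{"slide":[0,4.5,-20],"roll":0.5},{"slide":[0,4.5,-20],"roll":0.5},{"slide":[0,4.5,-20],"roll":0.5}]';python3 -m jog '[{"slide":[0,4.5,-20],"roll":0},{"slide":[0,4.5,-20],"roll":0},{"slide":[0,4.5,-20],"roll":0},{"slide":[0,4.5,-20],"roll":0},{"slide":[0,4.5,-20],"roll":0}]'; python3 -c "
from h import *
to(0,.32,.223)"
```

```text
time: 1.4
ee_pos: [0.4378, 0.0185, 0.2526]
eef_rot: [-0.52, -0.479, 0.521, -0.479]
ft_force: [1.2, 0.3, -0.6]
width: 0.0019
time: 1.82
ee_pos: [0.4998, 0.2158, 0.2526]
eef_rot: [0.521, 0.478, -0.521, 0.478]
ft_force: [-0.2, -0.1, 0.7]
width: 0.0005
slide [  2.96   3.06 -13.63] roll -0.07 | stand mm [-30.8 183.8 252.6] t 1.82 F [-0.23 -0.15  0.72] tilt [ 1.e+00 -4.e-04  1.e-04] w 0.0005
```

Go beyond the orange end, then lower. I'll look before making contact.

```bash
python3 -m jog '[{"slide":[0,3.1,-13.6]},{"slide":[0,3.1,-13.6]},{"slide":[0,3.1,-13.6]},{"slide":[0,3.1,-13.6]},{"slide":[0,3.1,-13.6]}]';python3 -m jog '[{"slide":[20,0,0]},{"slide":[20,0,0]},{"slide":[20,0,0]},{"slide":[20,0,0]},{"slide":[20,0,0]}]'; python3 - <<'E'
from h import *
to(0,.29,.027)
import cv2
cv2.imwrite("pics/s1.png",cv2.resize(r.camera("side")[215:384,60:310,::-1],None,fx=3,fy=3))
cv2.imwrite("pics/t1.png",cv2.resize(r.camera("top")[160:290,20:280,::-1],None,fx=3,fy=3))
E
```

```text
slide [ 22.56   3.06 -10.63] roll -0.07 | stand mm [-30.8 183.8 252.6] t 1.82 F [-0.23 -0.15  0.72] tilt [ 1.e+00 -4.e-04  1.e-04] w 0.0005invalid input at $[0]: expected keys slide, roll
invalid input at $[0]: expected keys slide, roll
```

View pics/s1.png

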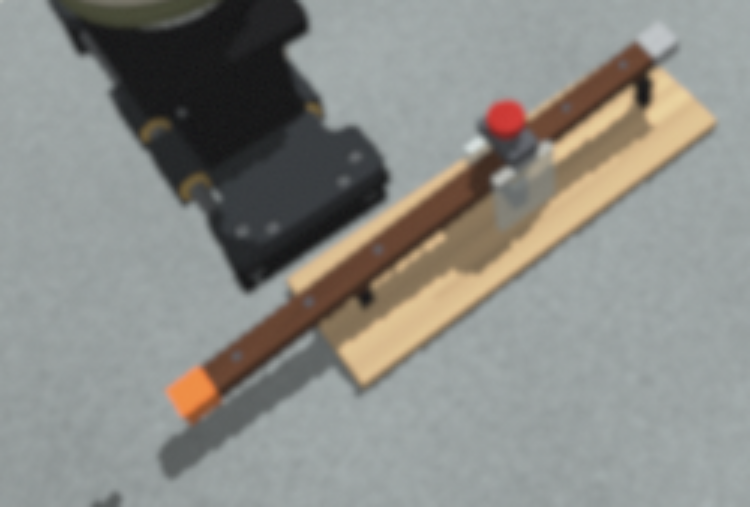

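View pics/t1.png

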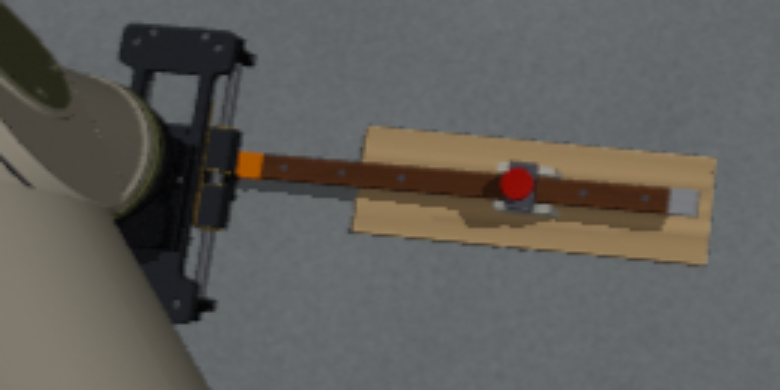

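The roll key is required, so the jog was refused and nothing moved. The rail is undisturbed. I'll redo the move with roll included.

```bash
python3 -m jog '[{"slide":[0,3.1,-13.6],"roll":0},{"slide":[0,3.1,-13.6],"roll":0},{"slide":[0,3.1,-13.6],"roll":0},{"slide":[0,3.1,-13.6],"roll":0},{"slide":[0,3.1,-13.6],"roll":0}]';python3 -m jog '[{"slide":[20,0,0],"roll":0},{"slide":[20,0,0],"roll":0},{"slide":[20,0,0],"roll":0},{"slide":[20,0,0],"roll":0},{"slide":[20,0,0],"roll":0}]'; python3 - <<'E'
from h import *
to(0,.29,.027)
E
```

```text
time: 2.33
ee_pos: [0.5379, 0.359, 0.2506]
eef_rot: [-0.517, -0.485, 0.517, -0.479]
ft_force: [0.8, 0.6, -0.6]
width: 0.0007
time: 2.75
ee_pos: [0.5362, 0.3583, 0.0476]
eef_rot: [-0.517, -0.485, 0.518, -0.479]
ft_force: [1.5, -0.2, 0.9]
width: 0.0002
slide [2.04 0.61 3.89] roll 0.75 | stand mm [ -6.4 328.8  47.6] t 2.75 F [ 1.5  -0.24  0.86] tilt [1.     0.0077 0.0042] w 0.0002
```

```bash
python3 -m jog '[{"slide":[2,0.6,0],"roll":0.7},{"slide":[2,0.6,2],"roll":0.7},{"slide":[2,0.6,4],"roll":0.7},{"slide":[2,0.6,4],"roll":0.7}]'; python3 - <<'E'
from h import *
to(0,.27,.027)
E
```

```text
time: 3.08
ee_pos: [0.5401, 0.3123, 0.0261]
eef_rot: [-0.519, -0.48, 0.523, -0.475]
ft_force: [1.2, -1.0, 0.1]
width: 0.0002
slide [-0.08 -0.13  1.34] roll -0.2 | stand mm [  1.3 283.4  26.1] t 3.08 F [ 1.16 -1.01  0.13] tilt [ 1.0e+00  8.6e-03 -1.0e-04] w 0.0002
```

```bash
python3 -m jog '[{"slide":[0,-0.1,0.4],"roll":0},{"slide":[0,-0.1,0.8],"roll":0},{"slide":[0,-0.1,1.2],"roll":0},{"slide":[0,-0.1,1.6],"roll":0},{"slide":[0,-0.1,2.0],"roll":0}]'; python3 - <<'E'
from h import *
to(0,.27,.027)
import cv2
cv2.imwrite("pics/s2.png",cv2.resize(r.camera("side")[215:384,60:310,::-1],None,fx=3,fy=3))
cv2.imwrite("pics/t2.png",cv2.resize(r.camera("top")[160:290,20:280,::-1],None,fx=3,fy=3))
E
```

```text
time: 3.5
ee_pos: [0.5374, 0.2937, 0.0269]
eef_rot: [-0.52, -0.48, 0.522, -0.475]
ft_force: [0.4, 5.2, 3.9]
width: 0.0003
slide [-0.01 -0.02 -0.54] roll -0.13 | stand mm [1.000e-01 2.646e+02 2.690e+01] t 3.5 F [0.37 5.21 3.85] tilt [1.     0.0077 0.002 ] w 0.0003
```

View pics/s2.png

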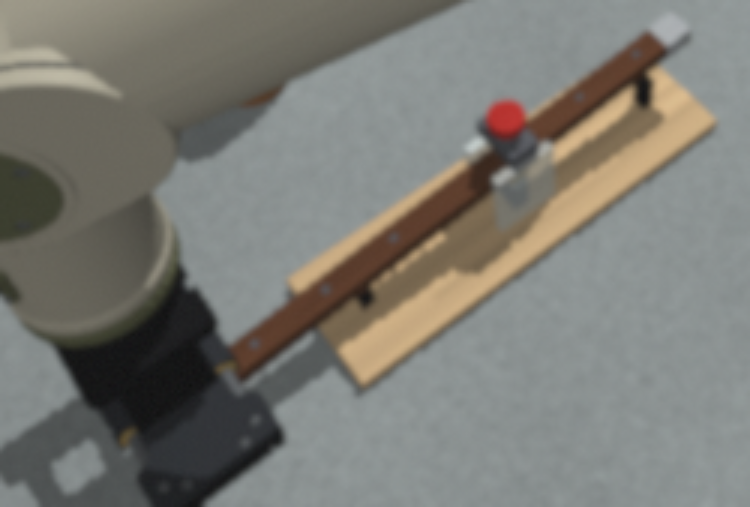

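View pics/t2.png

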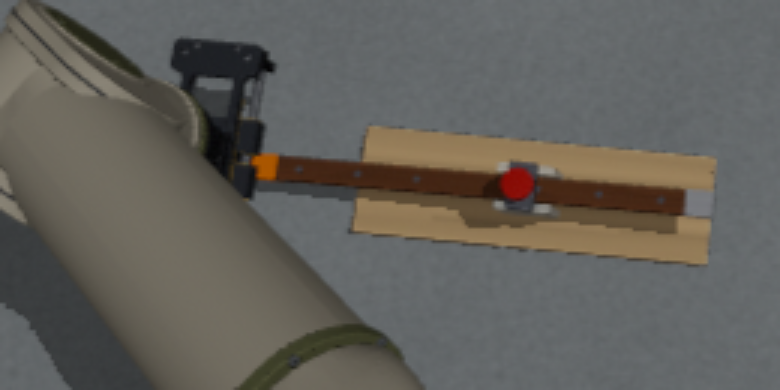

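```bash
python3 - <<'E'
from h import *
a=r.camera("side"); 
def at(y,x=0,z=.022):
    p=railpt(.043,.0857,1); 
    return None
import numpy as np
for y in(-.06,-.1,-.14):
    for x in (-.06,-.03,-.02,-.005,.005,.02,.04):
        th=.0857
        P=W(q0[:3],(x,y,.05-y*th+.022 if abs(x)<.012 else .012));u=proj("side",P).round().astype(int);print(y,x,u,a[u[1],u[0]])
E
```

```text
-0.06 -0.06 [268 283] [139 146 146]
-0.06 -0.03 [260 274] [195 167 128]
-0.06 -0.02 [257 271] [142 121  94]
-0.06 -0.005 [253 250] [99 66 49]
-0.06 0.005 [250 247] [95 63 47]
-0.06 0.02 [246 259] [67 49 37]
-0.06 0.04 [240 254] [100  68  50]
-0.1 -0.06 [282 273] [142 148 148]
-0.1 -0.03 [273 264] [196 168 128]
-0.1 -0.02 [270 261] [135 115  89]
-0.1 -0.005 [267 240] [96 64 47]
-0.1 0.005 [264 237] [95 63 47]
-0.1 0.02 [259 250] [79 63 47]
-0.1 0.04 [253 245] [94 71 63]
-0.14 -0.06 [294 263] [137 144 143]
-0.14 -0.03 [286 255] [200 171 130]
-0.14 -0.02 [283 252] [209 178 135]
-0.14 -0.005 [280 229] [116  98  93]
-0.14 0.005 [277 227] [103  79  68]
-0.14 0.02 [272 241] [48 36 28]
-0.14 0.04 [266 236] [94 63 46]
```

```bash
cat >> h.py <<'E'
import cv2
from scipy.optimize import minimize
CAP=.026
def rails(s,th,dx,y0,y1,zz=(.006,.022)):
    out=[]
    for x in(-.011,.011):
        for y in(y0,y1):
            for z in zz:
                out.append(W(q0[:3],(x+dx,y*np.cos(th)+z*np.sin(th),.05-y*np.sin(th)+z*np.cos(th))))
    return out
def render(n,s,th,dx,segs,K=8):
    im=np.zeros((384*2,512*2),np.uint8)
    for y0,y1 in segs:
        p=np.array([proj(n,P) for P in rails(s,th,dx,y0,y1)])
        h=cv2.convexHull(np.float32((p+.5)*2-.5))
        cv2.fillPoly(im,[np.int32(np.round(h*256))],255,cv2.LINE_AA,8)
    return cv2.resize(im,(512,384),interpolation=cv2.INTER_AREA)/255.
def fit(img,n,s0,segf,th0=.05,scap=True):
    g=img.astype(float); m=np.clip((125-g[...,1])/60,0,1)*(g[...,0]-g[...,2]>14)*(g[...,0]<150)*(g[...,0]-g[...,1]<90)
    best=None
    def cost(p):
        s,th,dx=s0+p[0]/1e2,p[1]/1e1,p[2]/1e2
        R=render(n,s,th,dx,segf(s)); 
        return ((R-m)[roi]**2).sum()
    R0=render(n,s0,th0,0,[(y0-.0,y1) for y0,y1 in segf(s0)])
    roi=cv2.dilate((R0>0).astype(np.uint8),np.ones((11,11)))>0
    # exclude bridge zone & rests
    for y0,y1 in [(-.045,.045)]:
        b=render(n,s0,th0,0,[(y0,y1)]);roi&=~(cv2.dilate((b>0).astype(np.uint8),np.ones((5,5)))>0)
    res=[minimize(cost,[0,t*10,0],method="Nelder-Mead",options=dict(initial_simplex=[[0,t*10,0],[.5,t*10,0],[0,t*10+.3,0],[0,t*10,.3]],xatol=1e-3,fatol=1e-3)) for t in(th0,)]
    b=min(res,key=lambda z:z.fun);p=b.x
    return s0+p[0]/1e2,p[1]/1e1,p[2]/1e2,b.fun
far=lambda s:[(s-.21+CAP,0)]
full=lambda s:[(s-.21+CAP,s+.21-CAP)]
E
python3 - <<'E'
from h import *
for n in("side","top"):
    a=cv2.imread(f"pics/{n}0.png")[:,:,::-1]
    for f in(far,full):
        print(n,np.round(fit(a,n,.054,f,.08),4))
for n in("side","top"): print(n,np.round(fit(r.camera(n),n,.042,far,.08),4))
to(0,.27,.027)
E
```

```text
side [5.42000e-02 8.66000e-02 7.00000e-04 8.53949e+01]
side [ 5.730000e-02  8.540000e-02 -2.000000e-04  4.027314e+02]
top [ 5.790000e-02 -7.900000e-03 -1.100000e-03  1.321882e+02]Traceback (most recent call last):
  File "<stdin>", line 5, in <module>
  File "h.py", line 52, in fit
    res=[minimize(cost,[0,t*10,0],method="Nelder-Mead",options=dict(initial_simplex=[[0,t*10,0],[.5,t*10,0],[0,t*10+.3,0],[0,t*10,.3]],xatol=1e-3,fatol=1e-3)) for t in(th0,)]
         ~~~~~~~~^^^^^^^^^^^^^^^^^^^^^^^^^^^^^^^^^^^^^^^^^^^^^^^^^^^^^^^^^^^^^^^^^^^^^^^^^^^^^^^^^^^^^^^^^^^^^^^^^^^^^^^^^^^^^^^^^^^^^^^^^^^^^^^^^^^^^^^^^^^^^
    res = _minimize_neldermead(fun, x0, args, callback, bounds=bounds,
                               **options)
    fxcc = func(xcc)
    fx = function(np.copy(x), *(wrapper_args + args))
  File "h.py", line 45, in cost
    R=render(n,s,th,dx,segf(s));
  File "h.py", line 36, in render
    p=np.array([proj(n,P) for P in rails(s,th,dx,y0,y1)])
                ~~~~^^^^^
  File "h.py", line 6, in proj
    c=r.camera_info(n);p=c["R"]@np.array(X)+c["t"];p=c["intrinsics"]@p;return p[:2]/p[2]
ValueError: time passes only in moves, steps and waits
```

```bash
python3 - <<'E'
s=open("h.py").read()
s=s.replace('def proj(n,X):\n    c=r.camera_info(n);','_C={}\ndef proj(n,X):\n    if n not in _C:_C[n]=r.camera_info(n)\n    c=_C[n];')
s+='''
def look(s0,th0=.08,f=None):
    a=r.camera("side");print("fit s,th,dx",np.round(fit(a,"side",s0,f or far,th0),4));to(0,.27,.03);return a
'''
open("h.py","w").write(s)
E
python3 -c "
from h import *
look(.043)"
```

```text
fit s,th,dx [4.25000e-02 7.52000e-02 4.00000e-04 8.90626e+01]
slide [-0.35 -0.04 -0.64] roll -0.19 | stand mm [  0.3 263.6  26.5] t 3.7 F [0.29 2.27 2.25] tilt [1.0e+00 8.2e-03 2.0e-04] w 0.0007
```

```bash
python3 -m jog '[{"slide":[0,0,-0.5],"roll":0},{"slide":[0,0,-1],"roll":0},{"slide":[0,0,-1],"roll":0},{"slide":[0,0,-1],"roll":0},{"slide":[0,0,-1],"roll":0}]'; python3 -c "
from h import *
look(.043)"
```

```text
time: 4.12
ee_pos: [0.5382, 0.3026, 0.0262]
eef_rot: [-0.519, -0.48, 0.523, -0.476]
ft_force: [-0.0, -0.5, -0.4]
width: 0.0006
fit s,th,dx [4.20000e-02 4.58000e-02 1.50000e-03 9.07652e+01]
slide [-0.38 -0.04  0.33] roll -0.19 | stand mm [  0.3 273.3  26.2] t 4.17 F [ 0.35 -0.71 -0.78] tilt [ 1.0e+00  8.4e-03 -4.0e-04] w 0.0003
```

```bash
python3 -m jog '[{"slide":[0,0,0],"roll":0},{"slide":[0,0,0],"roll":0},{"slide":[0,0,0],"roll":0},{"slide":[0,0,0],"roll":0},{"slide":[0,0,0],"roll":0}]'; python3 -c "
from h import *
look(.043);cv2.imwrite('pics/s3.png',cv2.resize(look(.043)[215:384,60:310,::-1],None,fx=3,fy=3))"
```

```text
time: 4.58
ee_pos: [0.5383, 0.3024, 0.0262]
eef_rot: [-0.519, -0.48, 0.523, -0.476]
ft_force: [-0.6, 0.2, 0.0]
width: 0.0005
fit s,th,dx [4.4300e-02 7.3900e-02 4.0000e-04 9.2365e+01]
slide [-0.38 -0.04  0.33] roll -0.19 | stand mm [  0.3 273.3  26.2] t 4.63 F [-0.1   0.53 -0.17] tilt [ 1.0e+00  8.5e-03 -4.0e-04] w 0.0007
fit s,th,dx [4.43000e-02 7.39000e-02 4.00000e-04 8.98774e+01]
slide [-0.38 -0.03  0.34] roll -0.19 | stand mm [  0.3 273.4  26.2] t 4.68 F [0.24 0.32 0.3 ] tilt [ 1.0e+00  8.4e-03 -4.0e-04] w 0.0008
```

View pics/s3.png

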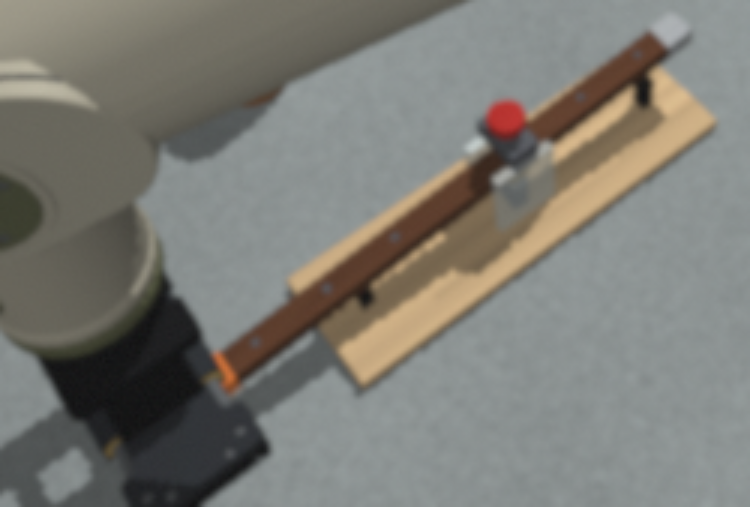

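```bash
cat >> h.py <<'E'
def fit2(img,s0,n="side",segf=far,rng=(-.1,.1)):
    g=img.astype(float); m=np.clip((125-g[...,1])/60,0,1)*(g[...,0]-g[...,2]>14)*(g[...,0]<150)*(g[...,0]-g[...,1]<90)
    roi=np.zeros(m.shape,bool)
    for t in np.linspace(*rng,7):
        roi|=cv2.dilate((render(n,s0,t,0,segf(s0))>0).astype(np.uint8),np.ones((5,5)))>0
    for t in np.linspace(*rng,7):
        roi&=~(cv2.dilate((render(n,s0,t,0,[(-.04,.045)])>0).astype(np.uint8),np.ones((5,5)))>0)
    def cost(p):
        s=s0+p[0]/1e2
        return ((render(n,s,p[1]/10,p[2]/1e2,segf(s))-m)[roi]**2).sum()
    best=min([minimize(cost,[0,t*10,0],method="Nelder-Mead",options=dict(initial_simplex=[[0,t*10,0],[.5,t*10,0],[0,t*10+.3,0],[0,t*10,.2]],xatol=1e-3,fatol=1e-3)) for t in np.linspace(*rng,5)],key=lambda z:z.fun)
    return np.round([s0+best.x[0]/100,best.x[1]/10,best.x[2]/100,best.fun],4)
def look(s0,name):
    a=r.camera("side");cv2.imwrite(f"pics/{name}raw.png",a[:,:,::-1]);print("fit s,th,dx",fit2(a,s0));to(0,.27,.03)
    cv2.imwrite(f"pics/{name}.png",cv2.resize(a[215:384,60:310,::-1],None,fx=3,fy=3))
E
python3 - <<'E'
from h import *
a=cv2.imread("pics/side0.png")[:,:,::-1];print(fit2(a,.054))
look(.043,"s4")
E
```

```text
[ 5.20000e-02 -2.00000e-02  5.20000e-03  6.04214e+01]
fit s,th,dx [ 4.22000e-02  9.63000e-02 -8.00000e-04  7.60052e+01]
slide [-0.38 -0.03  0.34] roll -0.19 | stand mm [  0.3 273.4  26.2] t 4.73 F [ 0.63 -0.04 -0.16] tilt [ 1.0e+00  8.5e-03 -4.0e-04] w 0.0003
```

```bash
python3 - <<'E'
from h import *
a=cv2.imread("pics/s4raw.png")[:,:,::-1]
g=a.astype(float); m=np.clip((125-g[...,1])/60,0,1)*(g[...,0]-g[...,2]>14)*(g[...,0]<150)*(g[...,0]-g[...,1]<90)
o=a[215:300,200:310].copy();mm=np.repeat((m[215:300,200:310,None]*255).astype(np.uint8),3,2)
cv2.imwrite("pics/m.png",cv2.resize(np.vstack([o,mm])[:,:,::-1],None,fx=5,fy=3.5,interpolation=cv2.INTER_NEAREST))
E
```

```text
(no output)
```

View pics/m.png

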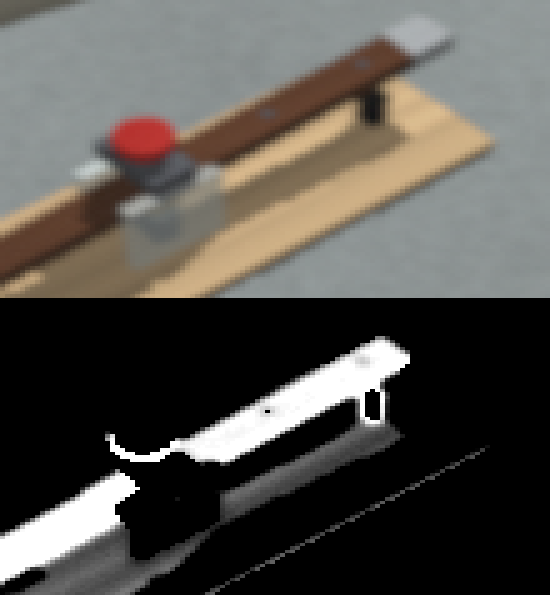

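```bash
cat >> h.py <<'E'
def edgept(th,dx,y,x=.011):
    z=.022;return W(q0[:3],(x+dx,y*np.cos(th)+z*np.sin(th),.05-y*np.sin(th)+z*np.cos(th)))
def edgefit(img,s,near=False):
    G=img[...,1].astype(float)
    def pred(th,dx,ys): return np.array([proj("side",edgept(th,dx,y)) for y in ys])
    rngs=[(s-.21+CAP+.008,-.05)]+([(.05,s+.21-CAP-.008)] if near else [])
    th,dx=.05,0.
    for it in range(8):
        cols=[];vs=[]
        for a,b in rngs:
            P=pred(th,dx,np.linspace(a,b,60));o=np.argsort(P[:,0])
            for u in range(int(np.ceil(P[:,0].min())),int(P[:,0].max())):
                v0=np.interp(u,P[o,0],P[o,1]);w=9 if it<2 else 5
                lo=int(round(v0))-w;c=G[lo:lo+2*w+1,u]
                # steepest drop to brown
                d=c[2:]-c[:-2];k=np.argmin(d)+1
                if d[k-1]>-15: continue
                bg=c[max(0,k-3)];fg=c[min(k+2,len(c)-1)];h=(bg+fg)/2
                j=[i for i in range(max(0,k-3),min(k+2,len(c)-1)) if c[i]>=h>c[i+1]]
                if not j: continue
                j=j[0];cols.append(u);vs.append(lo+j+(c[j]-h)/(c[j]-c[j+1]))
        cols=np.array(cols);vs=np.array(vs)
        def f(p):
            out=np.zeros(len(cols))
            P=pred(p[0]/10,p[1]/100,np.linspace(rngs[0][0]-.02,(rngs[-1][1])+.02,80));o=np.argsort(P[:,0])
            return np.interp(cols,P[o,0],P[o,1])-vs
        R=least_squares(f,[th*10,dx*100],loss="soft_l1",f_scale=.3);th,dx=R.x[0]/10,R.x[1]/100
    return dict(th=round(th,4),dxmm=round(dx*1e3,2),n=len(cols),rms=round(float(np.median(abs(f(R.x)))),3))
def look(s0,name,near=False):
    a=r.camera("side");cv2.imwrite(f"pics/{name}raw.png",a[:,:,::-1]);print(edgefit(a,s0));near and print("near",edgefit(a,s0,True));to(0,.27,.03)
    cv2.imwrite(f"pics/{name}.png",cv2.resize(a[215:384,60:310,::-1],None,fx=3,fy=3))
E
python3 - <<'E'
from h import *
a=cv2.imread("pics/side0.png")[:,:,::-1];print(edgefit(a,.054),edgefit(a,.054,True))
a=cv2.imread("pics/s4raw.png")[:,:,::-1];print(edgefit(a,.043))
E
```

```text
{'th': np.float64(0.1199), 'dxmm': np.float64(-2.18), 'n': 23, 'rms': 0.083} {'th': np.float64(0.0827), 'dxmm': np.float64(-0.58), 'n': 99, 'rms': 0.116}
{'th': np.float64(0.1176), 'dxmm': np.float64(-2.31), 'n': 27, 'rms': 0.084}
```

```bash
python3 - <<'E'
s=open("h.py").read()
s=s.replace('R=least_squares(f,[th*10,dx*100],loss','R=least_squares(f if near else (lambda p:f([p[0],-.06])),[th*10,dx*100] if near else [th*10],loss').replace('th,dx=R.x[0]/10,R.x[1]/100','th,dx=R.x[0]/10,(R.x[1]/100 if near else -.0006)').replace('f(R.x)','R.fun')
open("h.py","w").write(s)
E
python3 - <<'E'
from h import *
a=cv2.imread("pics/side0.png")[:,:,::-1];print(edgefit(a,.054),edgefit(a,.054,True))
a=cv2.imread("pics/s4raw.png")[:,:,::-1];print(edgefit(a,.043))
E
python3 -m jog '[{"slide":[-0.1,0,0.5],"roll":0},{"slide":[-0.1,0,0.9],"roll":0},{"slide":[-0.1,0,1.2],"roll":0},{"slide":[-0.15,0,1.5],"roll":0},{"slide":[-0.2,0,1.8],"roll":0}]'
python3 -m jog '[{"slide":[0,0,-0.3],"roll":0},{"slide":[0,0,-0.3],"roll":0},{"slide":[0,0,-0.3],"roll":0}]'
python3 -c "
from h import *
look(.034,'s5')"
```

```text
{'th': np.float64(0.0861), 'dxmm': -0.6, 'n': 24, 'rms': 0.169} {'th': np.float64(0.0827), 'dxmm': np.float64(-0.58), 'n': 99, 'rms': 0.116}
{'th': np.float64(0.0836), 'dxmm': -0.6, 'n': 28, 'rms': 0.172}
time: 5.15
ee_pos: [0.5367, 0.2847, 0.0285]
eef_rot: [-0.519, -0.48, 0.523, -0.475]
ft_force: [0.7, 2.8, 0.3]
width: 0.0006
time: 5.4
ee_pos: [0.5369, 0.2875, 0.0283]
eef_rot: [-0.519, -0.48, 0.523, -0.476]
ft_force: [-0.3, -0.5, 0.7]
width: 0.0002
{'th': np.float64(0.0815), 'dxmm': -0.6, 'n': 31, 'rms': 0.204}
slide [-0.17 -0.02 -1.16] roll -0.18 | stand mm [2.000e-01 2.584e+02 2.830e+01] t 5.45 F [ 0.56  0.01 -1.05] tilt [1.     0.0084 0.    ] w 0.0006
```

```bash
python3 -m jog '[{"slide":[0,0,0.4],"roll":0},{"slide":[-0.05,0,0.7],"roll":0},{"slide":[-0.1,0,1.0],"roll":0},{"slide":[-0.1,0,1.25],"roll":0},{"slide":[-0.1,0,1.4],"roll":0}]'
python3 -m jog '[{"slide":[0,0,-0.3],"roll":0},{"slide":[0,0,-0.3],"roll":0},{"slide":[0,0,-0.3],"roll":0}]'
python3 -c "
from h import *
look(.023,'s6')"
```

```text
time: 5.87
ee_pos: [0.5358, 0.2734, 0.0295]
eef_rot: [-0.519, -0.48, 0.523, -0.476]
ft_force: [0.5, 2.6, -0.5]
width: 0.0003
time: 6.12
ee_pos: [0.536, 0.2761, 0.0293]
eef_rot: [-0.519, -0.48, 0.523, -0.476]
ft_force: [-0.1, 0.2, -0.0]
width: 0.0001
{'th': np.float64(0.0058), 'dxmm': -0.6, 'n': 34, 'rms': 0.101}
slide [-0.06 -0.03 -2.31] roll -0.19 | stand mm [  0.3 246.9  29.4] t 6.17 F [-0.58  0.31  0.26] tilt [ 1.0e+00  8.4e-03 -3.0e-04] w 0.0003
```

```bash
python3 -m jog '[{"slide":[0,0,-1],"roll":0},{"slide":[0,0,-1],"roll":0},{"slide":[0,0,-1],"roll":0},{"slide":[0,0,-1],"roll":0},{"slide":[0,0,-1],"roll":0}]'
python3 -m jog '[{"slide":[0,0,0],"roll":0},{"slide":[0,0,0],"roll":0},{"slide":[0,0,0],"roll":0},{"slide":[0,0,0],"roll":0},{"slide":[0,0,0],"roll":0}]' >/dev/null
python3 -m jog '[{"slide":[0,0,0],"roll":0},{"slide":[0,0,0],"roll":0},{"slide":[0,0,0],"roll":0},{"slide":[0,0,0],"roll":0},{"slide":[0,0,0],"roll":0}]'
python3 -c "
from h import *
look(.023,'s7')"
```

```text
time: 6.58
ee_pos: [0.5368, 0.286, 0.0293]
eef_rot: [-0.519, -0.48, 0.523, -0.476]
ft_force: [0.0, -0.4, -1.1]
width: 0.0001
time: 7.42
ee_pos: [0.5368, 0.2859, 0.0292]
eef_rot: [-0.519, -0.48, 0.524, -0.476]
ft_force: [-0.7, -0.6, 0.4]
width: 0.0004
{'th': np.float64(-0.0071), 'dxmm': -0.6, 'n': 34, 'rms': 0.087}
slide [-0.07 -0.04 -1.32] roll -0.19 | stand mm [  0.3 256.8  29.3] t 7.47 F [0.19 0.75 0.66] tilt [ 1.0e+00  8.4e-03 -5.0e-04] w 0.0007
```

View pics/s7.png

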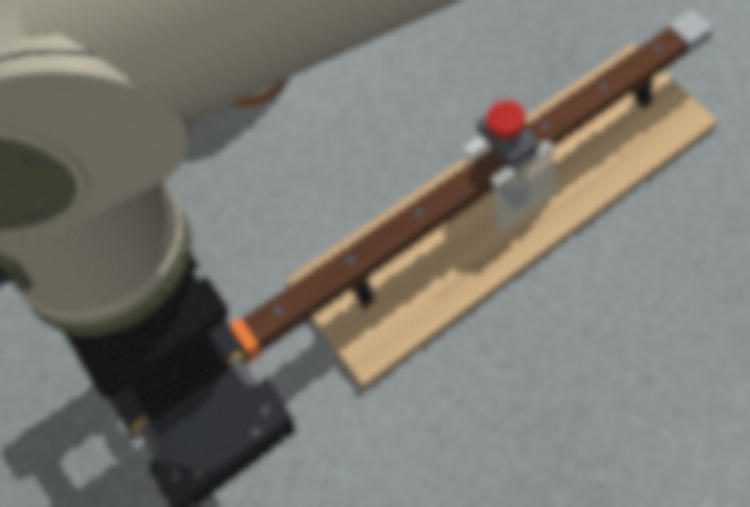

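```bash
python3 -m jog '[{"slide":[0,0,-3],"roll":0},{"slide":[-6,0,-4],"roll":0},{"slide":[-10,0,-5],"roll":0},{"slide":[-14,0,-8],"roll":0},{"slide":[-16,0,-12],"roll":0}]'
python3 -c "
from h import *
look(.021,'s8',True)"
```

```text
time: 7.88
ee_pos: [0.5486, 0.3837, 0.1767]
eef_rot: [-0.521, -0.478, 0.524, -0.475]
ft_force: [1.1, 0.7, -0.0]
width: 0.0003
{'th': np.float64(-0.0068), 'dxmm': -0.6, 'n': 35, 'rms': 0.088}
near {'th': np.float64(-0.0053), 'dxmm': np.float64(-0.77), 'n': 96, 'rms': 0.066}
slide [15.07 -0.06  9.59] roll -0.01 | stand mm [  1.1 364.6 181.5] t 7.93 F [-5.45  1.82  4.21] tilt [1.     0.0032 0.0087] w 0.0005
```

View pics/s8.png

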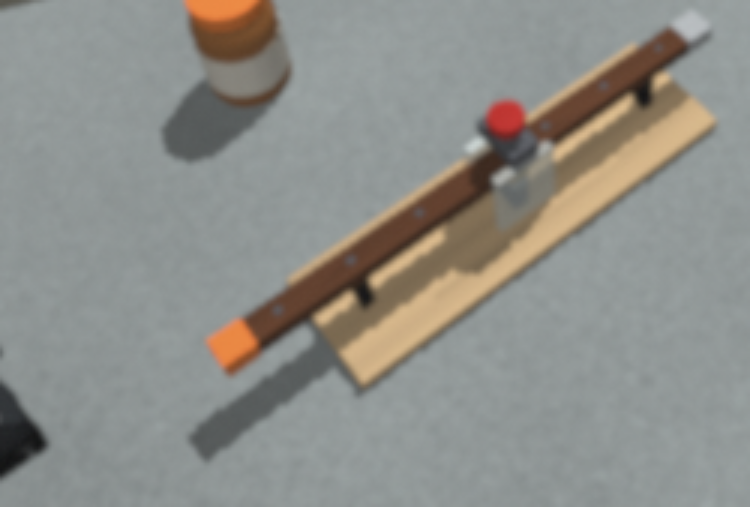

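Full-length fit with the arm clear gives −0.005 rad. The same fit on the resting pose read 0.083 against a geometric 0.089, so the true tilt is about 0 and both rests are clear. Next I'll go above the button.

```bash
python3 -m jog '[{"slide":[0,0,5],"roll":0},{"slide":[0,0,10],"roll":0},{"slide":[0,0,14],"roll":0},{"slide":[0,0,18],"roll":0},{"slide":[0,0,18],"roll":0}]'
python3 -c "
from h import *
to(0,0,.16)"
```

```text
time: 8.35
ee_pos: [0.5329, 0.2053, 0.1792]
eef_rot: [0.523, 0.478, -0.522, 0.474]
ft_force: [0.5, -2.0, 0.2]
width: 0.0005
slide [ 1.85 -0.14 17.62] roll -0.52 | stand mm [  3.1 176.1 179.2] t 8.35 F [ 0.53 -2.01  0.21] tilt [1.     0.003  0.0038] w 0.0005
```

```bash
python3 -m jog '[{"slide":[0,-0.2,4],"roll":0},{"slide":[0,-0.2,8],"roll":0},{"slide":[0,-0.2,12],"roll":0},{"slide":[0,-0.2,16],"roll":0},{"slide":[0,-0.2,17.6],"roll":0}]' >/dev/null
python3 -m jog '[{"slide":[1,0,0.2],"roll":0},{"slide":[2,0,0.2],"roll":0},{"slide":[3,0,0.2],"roll":0},{"slide":[3,0,0.2],"roll":0},{"slide":[3,0,0.2],"roll":0}]'
python3 - <<'E'
from h import *
to(0,0,.125)
a=r.camera("side");cv2.imwrite("pics/s9.png",cv2.resize(a[155:325,150:350,::-1],None,fx=3.5,fy=3.5))
a=r.camera("top");cv2.imwrite("pics/t9.png",cv2.resize(a[160:290,80:280,::-1],None,fx=4,fy=4))
a=r.camera("wrist");cv2.imwrite("pics/w9.png",a[:,:,::-1])
E
```

```text
time: 9.18
ee_pos: [0.5131, 0.0243, 0.1473]
eef_rot: [-0.523, -0.477, 0.524, -0.474]
ft_force: [-0.7, 0.7, -0.0]
width: 0.0003
slide [ 2.23  0.15 -0.59] roll -0.66 | stand mm [ -1.5  -5.9 147.3] t 9.18 F [-0.66  0.73 -0.  ] tilt [1.     0.0052 0.0022] w 0.0003
```

View pics/s9.png

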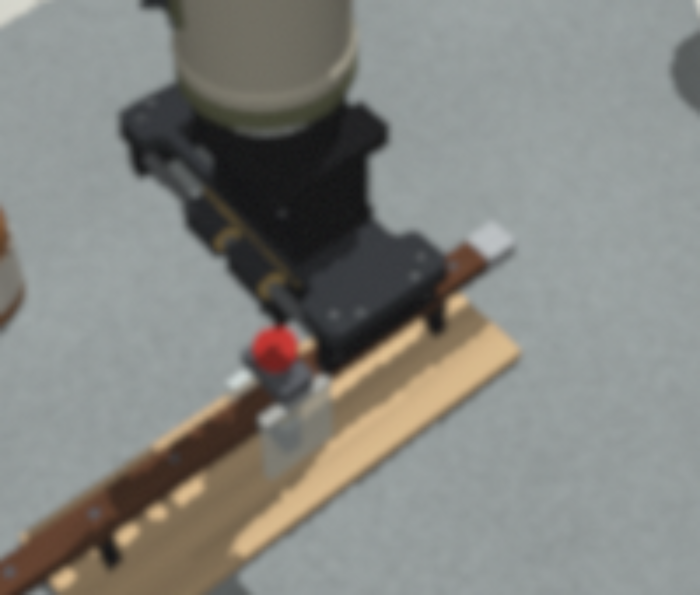

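View pics/w9.png

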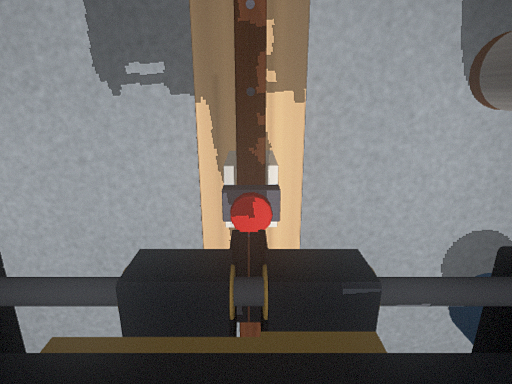

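The wrist view shows the red button at (251,212), lateral centre good. I'll compute its tool-frame position.

```bash
python3 - <<'E'
from h import *
im=cv2.imread("pics/w9.png")[:,:,::-1].astype(int)
m=(im[...,0]>150)&(im[...,1]<70);v,u=np.nonzero(m);print(u.min(),u.max(),v.min(),v.max(),len(u))
c=r.camera_info("wrist");H=c["hand_eye"];K=c["intrinsics"]
s=r.read_state()
px=[(u.min()+u.max())/2,(v.min()+v.max())/2,1]
d=H[:3,:3]@np.linalg.inv(K)@px;o=H[:3,3];h=s["ee_pos"][2]-.117
print("button in tool cm",((o+d*(h-o[0])/d[0])*100).round(2))
T=np.linalg.inv(H)@[0,0,0,1];p=K@T[:3];print("tcp px",p[:2]/p[2])
to(0,0,.125)
E
```

```text
231 272 197 231 683
button in tool cm [ 3.14  0.15 -0.85]
tcp px [249.2763597 248.6638849]
slide [ 2.34  0.06 -0.67] roll -0.74 | stand mm [ -0.6  -6.7 148.4] t 9.33 F [-0.2   0.7  -0.18] tilt [1.     0.0031 0.0018] w 0.0003
```

```bash
python3 -m jog '[{"slide":[0,0.1,-0.4],"roll":-0.7},{"slide":[0,0.1,-0.7],"roll":-0.7},{"slide":[0.8,0.1,-0.7],"roll":-0.7},{"slide":[1.6,0.1,-0.7],"roll":-0.7},{"slide":[2.3,0.1,-0.7],"roll":-0.7}]'
python3 -m jog '[{"slide":[0,0,0],"roll":0},{"slide":[0,0,0],"roll":0},{"slide":[0,0,0],"roll":0}]'
python3 - <<'E'
from h import *
to(0,0,.113)
a=r.camera("side");cv2.imwrite("pics/s10.png",cv2.resize(a[175:345,150:350,::-1],None,fx=3.5,fy=3.5))
a=r.camera("wrist");cv2.imwrite("pics/w10.png",a[:,:,::-1])
E
```

```text
time: 9.75
ee_pos: [0.5152, 0.0303, 0.1243]
eef_rot: [-0.52, -0.48, 0.521, -0.477]
ft_force: [-0.8, -0.7, 0.1]
width: 0.0
time: 10.0
ee_pos: [0.5151, 0.0302, 0.1242]
eef_rot: [-0.52, -0.48, 0.521, -0.477]
ft_force: [0.1, -0.7, -0.0]
width: 0.0006
slide [ 1.12 -0.    0.02] roll -0.04 | stand mm [1.000e-01 2.000e-01 1.242e+02] t 10.0 F [ 0.12 -0.73 -0.04] tilt [1.     0.0039 0.0018] w 0.0006
```

View pics/s10.png

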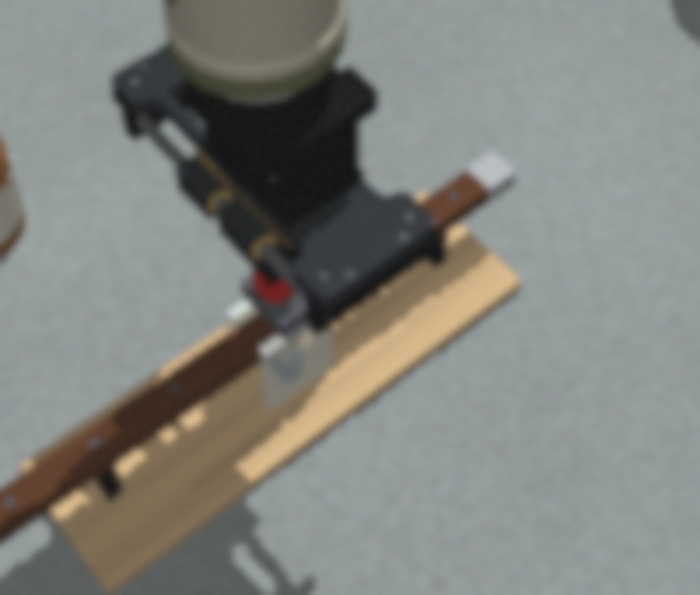

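View pics/w10.png

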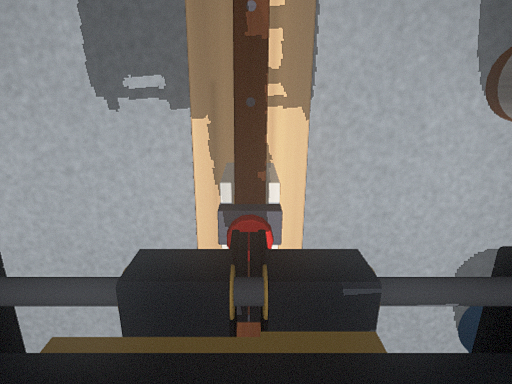

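```bash
python3 -m jog '[{"slide":[0.3,0,0],"roll":0},{"slide":[0.5,0,0],"roll":0},{"slide":[0.7,0,0],"roll":0},{"slide":[0.85,0,0],"roll":0},{"slide":[1.0,0,0],"roll":0}]'
python3 -c "
from h import *
to(0,0,.109)"
```

```text
time: 10.52
ee_pos: [0.5154, 0.0302, 0.1145]
eef_rot: [-0.52, -0.479, 0.521, -0.477]
ft_force: [-0.9, -1.0, 2.6]
width: 0.0003
slide [ 0.55 -0.04  0.01] roll -0.05 | stand mm [4.000e-01 1.000e-01 1.145e+02] t 10.52 F [-0.92 -1.01  2.61] tilt [1.     0.0031 0.0016] w 0.0003
```

```bash
python3 -m jog '[{"slide":[0.12,0,0],"roll":0},{"slide":[0.24,0,0],"roll":0},{"slide":[0.36,0,0],"roll":0},{"slide":[0.46,0,0],"roll":0},{"slide":[0.54,0,0],"roll":0}]'
python3 -c "
from h import *
to(0,0,.109)"
```

```text
time: 10.93
ee_pos: [0.5155, 0.0302, 0.1094]
eef_rot: [-0.52, -0.479, 0.521, -0.477]
ft_force: [-4.6, -0.4, 14.4]
width: 0.0005
slide [ 0.04 -0.04  0.01] roll -0.05 | stand mm [4.000e-01 1.000e-01 1.094e+02] t 10.93 F [-4.62 -0.35 14.45] tilt [1.     0.0029 0.0013] w 0.0005
```

```bash
python3 -m jog '[{"slide":[0,0,0],"roll":0},{"slide":[0,0,0],"roll":0},{"slide":[-0.2,0,0],"roll":0},{"slide":[-0.4,0,0],"roll":0},{"slide":[-0.6,0,0],"roll":0}]'
python3 -m jog '[{"slide":[-0.4,0,0],"roll":0},{"slide":[-1,0,0],"roll":0},{"slide":[-3,0,0],"roll":0},{"slide":[-6,0,0],"roll":0},{"slide":[-8,0,0],"roll":0}]'
python3 -m jog '[{"slide":[0,0,-4],"roll":0},{"slide":[0,0,-8],"roll":0},{"slide":[0,0,-12],"roll":0},{"slide":[0,0,-16],"roll":0},{"slide":[0,0,-20],"roll":0}]' >/dev/null
python3 -m jog '[{"slide":[0,0,-4],"roll":0},{"slide":[0,0,-8],"roll":0},{"slide":[0,0,-12],"roll":0},{"slide":[0,0,-16],"roll":0},{"slide":[0,0,-19],"roll":0}]'
python3 -m jog '[{"slide":[0,0,0],"roll":0},{"slide":[0,0,0],"roll":0},{"slide":[0,0,0],"roll":0},{"slide":[0,0,0],"roll":0},{"slide":[0,0,0],"roll":0}]' >/dev/null
python3 -c "
from h import *
look(.021,'s11',True)
a=r.camera('top');cv2.imwrite('pics/t11.png',cv2.resize(a[160:290,40:300,::-1],None,fx=3,fy=3))"
```

```text
time: 11.35
ee_pos: [0.5154, 0.0302, 0.1155]
eef_rot: [-0.52, -0.479, 0.521, -0.477]
ft_force: [-1.2, -0.5, 2.1]
width: 0.0006
time: 11.77
ee_pos: [0.5159, 0.0305, 0.1976]
eef_rot: [-0.521, -0.479, 0.521, -0.477]
ft_force: [0.3, -0.5, 0.4]
width: 0.0006
time: 12.6
ee_pos: [0.548, 0.424, 0.1984]
eef_rot: [-0.52, -0.48, 0.521, -0.477]
ft_force: [-0.3, -0.1, 0.6]
width: 0.0002
{'th': np.float64(-0.0069), 'dxmm': -0.6, 'n': 35, 'rms': 0.072}
near {'th': np.float64(-0.0054), 'dxmm': np.float64(-0.76), 'n': 96, 'rms': 0.078}
slide [16.86 -0.03 12.4 ] roll -0.11 | stand mm [  0.9 393.7 198.8] t 13.07 F [ 0.42 -0.29 -0.29] tilt [1.    0.002 0.002] w 0.0004
```

View pics/s11.png

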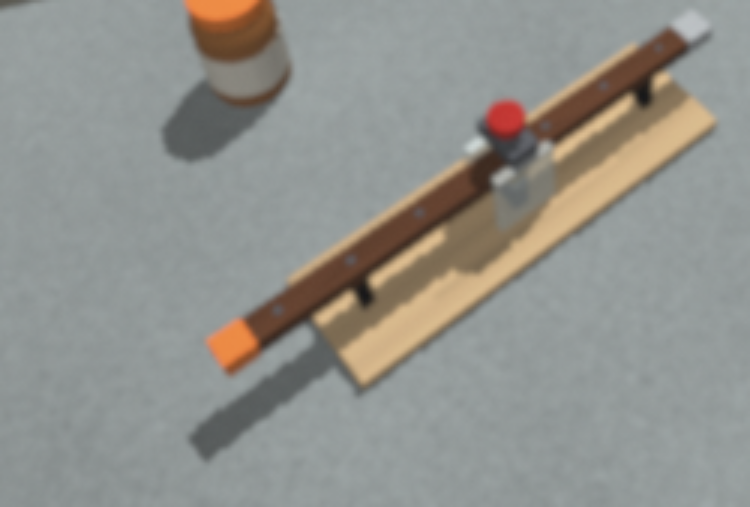

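View pics/t11.png

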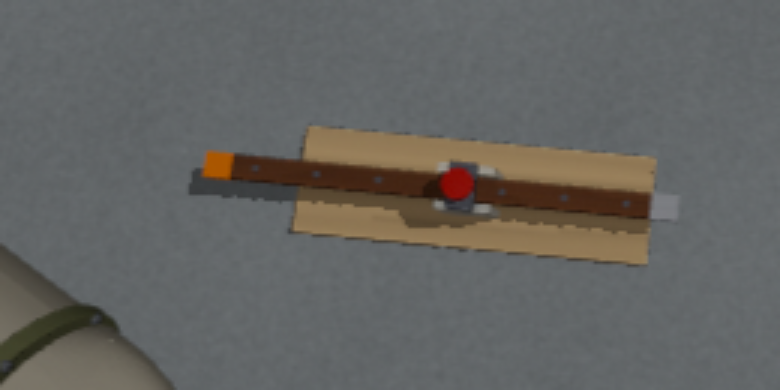

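The views show the rail unchanged since before the press: balanced, clear of both rests, tilt reading −0.005 rad. The button is up and the arm is clear, so I'm handing in.

```bash
python3 -c "
from bench import r
print(r.close_job())"
```

```text
the job is handed in; nothing more can be done
None
```

The rail is balancing and marked, and I handed the job in at about 13 s of the 61 s allowed.

- **Balancing:** I pushed the rail by its orange end towards the stand's −y in small steps, about 33 mm in all by the images. Then I backed off and let it settle for over a second.
- **Tilt before marking:** With the arm clear, the side camera read −0.005 rad. The same fit read 0.083 rad while the rail leaned on its rest, where the geometry gives about 0.089. So the true tilt is probably within ±0.006 rad, less than 0.5 mm of centre-of-mass offset. Both ends looked clear of the rests.
- **Marking:** I pressed the button to its stop, with about 14 N on the tool, then let it spring back up. I did not see the mark itself, because the bridge hides it; the travel and force show a full press.
- **After the press:** The tilt still read −0.005 rad and the button was up. The tool was about 0.4 m from the knife edge and touching nothing. I never moved near the crockery.
- **What went wrong or disagreed:**
    - One jog pair was refused for a missing key; nothing moved.
    - My first tilt fits were unreliable, so I replaced them with an edge fit.
    - The first push briefly read about 5 N sideways and 4 N upward on the tool. Later pushes read about 3 N.

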